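# Find the salt box lid that binds

### The arm

A 6-joint arm with a two-finger parallel gripper is mounted at the origin on a cart in front of the work surface, level with it; the furniture and walls round the work are solid. World frame = base frame: x ahead of the robot, y to its left, z up, the work surface at z = 0. Lengths are in mm, angles in rad, forces in N, time in s.
With the tool pointing down it reaches from about 425 to 1125 mm from the base axis. Payload 14.9 kg.
Tool frame: the origin (TCP) lies at the very end of the fingers, on their centre line; the grasp point (between the pads) lies 19 mm behind it; z points along the fingers, y is the line along which they close (so a half turn about z gives the same grasp; the last joint's range is limited). The gripper opens to 91 mm and grips with 3 to 60 N. Pads are 32 mm wide; open, the fingers measure 118 mm over their backs; the gripper's body (76 mm by 178 mm) begins 60 mm behind the grasp point.
Start: joints at [1.241, 0.379, 1.734, -0, 1.028, -0.033], TCP at [204.73, 669.405, 213.932] pointing down, gripper open.
Joint ranges: [-2.77, 2.77], [-0.74, 2.19], [0, 2.66], [-1.06, 4.2], [0.31, 2.87], [-3.08, 3.08]. Speed limits (rad/s): [1.89, 1.89, 2.39, 3.14, 3.14, 3.14].

### API

Orientations are given as a rotation vector (axis times angle).
In Python, from workcell import ctrl gives the robot as it stands.
- The arm moves only by the tool apply_moves, never from a script. Its argument "deltas" is one flat list of numbers, 5 for each row, row after row: the shift along the tool's x, y, z in m, then the turn about the tool's z in rad, then the finger opening in m, from 0 to 0.0912. In form: [dx, dy, dz, twist, grip, dx, dy, dz, twist, grip, ...]. A call has 1 to 10 rows; each row shifts and turns the commanded pose from where the row before left it, along the tool's axes as they then stand; what a row does not reach is not made up. A row lasts 1/12 s, in which the tool goes at most 41.7 mm and 7.16 degrees, less where a joint would pass 70% of its speed; a pose out of reach is approached as far as the arm can. A call is refused whole if a number of a shift passes 0.0417 or a number of a turn 0.125, either way. A call with a gripper value outside its range is refused whole. The fingers move at their own pace and stop on an object; "squeeze" is the grip in N (left out, the last holds). Time passes only in rows, so rows that do not move let the fingers close. It gives the time, the measured TCP pose, the force, the opening and the grip force at its end, in the units of the state.
- ctrl.get_obs(): the state, without advancing time (a new reading comes with each control period).
- ctrl.camera(name): name is "side" or "top"; returns the picture (384x512x3 uint8, red, green, blue); there is no depth.
- ctrl.camera_model(name): a dict with "K" (3x3 intrinsics, pixels), "cam_to_world" (4x4, takes a point from camera to world coordinates). Camera axes: x right, y down, z forward; pixel columns grow to the right and rows downward; lengths in mm; the calibration is good to about 2 mm. A picture is of the moment at which its call begins. camera_model takes no time and is no camera call.
- ctrl.close_job(): hands the job in; it is judged then, once.
The state is a dict: "time_s": time; "joint_positions": joint angles; "qd": joint speeds; "joint_torque": joint torques, N m; "ee_pos": TCP position; "tool_rot": TCP orientation; "contact_force": force on the tool from outside, world axes, zero at the start; "ft_torque": the same for the moment, N m; "grip_width": finger opening in mm; "finger_force": force on a finger pad.
Only numpy, scipy, OpenCV 4.12 (cv2) and the standard library are available. Lean on these libraries where they do the work, as an engineer would, in place of code of your own. Each camera call takes 0.05 s, during which the arm holds its last target. There are 200 camera calls.

### The job

I want to refill the three salt boxes, but one of the lids binds partway. Try the lids, one after another from left to right: swing the sound ones (even if a bit stiff) fully open and leave them open. When you feel one bind, do not force it, swing it back fully shut; push gently throughout, and leave everything else on the worktop alone.

Things in the scene. Friction and masses are not known exactly. Their poses are not given: they have to be found in the camera images.
- pot_left: The left one of three like round white salt boxes, 96 mm across, 66 mm high, stuck down on the worktop (it never moves). Origin: centre of its underside, z up. Its flat round wooden lid, 96 mm across, 11 mm thick (top 77 mm above the worktop), does not lift: it swings level about an upright screw 36 mm from the centre along the pot's +x axis (the side away from the robot).
- knob_left (a point): Upright steel knob on this box's lid: 14 mm thick, 30 mm tall, 68 mm from the pivot screw, at the edge opposite it (nearest the robot while shut). The point is on the knob's axis at half its height, 92 mm above the worktop; the knob's top is at 107 mm.
- pivot_left (a point): Screw that this lid swings about: on the upright hinge axis, at the lid's top, 77 mm above the worktop. The bind and the stops at both ends of a lid's swing are a little springy: about 2.5 N at the knob for each mm it is pushed into them.
- lid_left (a joint): Swing of this lid, rad: 0 is shut, flush over the pot; grows counter-clockwise from above (knob to the robot's right, then away). Starts 0 to 0.2. A sound lid opens to a stop at 1.45 and drags evenly, 1 to 4 N at the knob; it stays where left. A lid that binds meets a much harder resistance somewhere between 0.5 and 1.0, a different place each time.
- pot_middle: The middle one of three like round white salt boxes, 96 mm across, 66 mm high, stuck down on the worktop (it never moves). Origin: centre of its underside, z up. Its flat round wooden lid, 96 mm across, 11 mm thick (top 77 mm above the worktop), does not lift: it swings level about an upright screw 36 mm from the centre along the pot's +x axis (the side away from the robot).
- knob_middle (a point): Upright steel knob on this box's lid: 14 mm thick, 30 mm tall, 68 mm from the pivot screw, at the edge opposite it (nearest the robot while shut). The point is on the knob's axis at half its height, 92 mm above the worktop; the knob's top is at 107 mm.
- pivot_middle (a point): Screw that this lid swings about: on the upright hinge axis, at the lid's top, 77 mm above the worktop. The bind and the stops at both ends of a lid's swing are a little springy: about 2.5 N at the knob for each mm it is pushed into them.
- lid_middle (a joint): Swing of this lid, rad: 0 is shut, flush over the pot; grows counter-clockwise from above (knob to the robot's right, then away). Starts 0 to 0.2. A sound lid opens to a stop at 1.45 and drags evenly, 1 to 4 N at the knob; it stays where left. A lid that binds meets a much harder resistance somewhere between 0.5 and 1.0, a different place each time.
- pot_right: The right one of three like round white salt boxes, 96 mm across, 66 mm high, stuck down on the worktop (it never moves). Origin: centre of its underside, z up. Its flat round wooden lid, 96 mm across, 11 mm thick (top 77 mm above the worktop), does not lift: it swings level about an upright screw 36 mm from the centre along the pot's +x axis (the side away from the robot).
- knob_right (a point): Upright steel knob on this box's lid: 14 mm thick, 30 mm tall, 68 mm from the pivot screw, at the edge opposite it (nearest the robot while shut). The point is on the knob's axis at half its height, 92 mm above the worktop; the knob's top is at 107 mm.
- pivot_right (a point): Screw that this lid swings about: on the upright hinge axis, at the lid's top, 77 mm above the worktop. The bind and the stops at both ends of a lid's swing are a little springy: about 2.5 N at the knob for each mm it is pushed into them.
- lid_right (a joint): Swing of this lid, rad: 0 is shut, flush over the pot; grows counter-clockwise from above (knob to the robot's right, then away). Starts 0 to 0.2. A sound lid opens to a stop at 1.45 and drags evenly, 1 to 4 N at the knob; it stays where left. A lid that binds meets a much harder resistance somewhere between 0.5 and 1.0, a different place each time.
- hinge_give (a joint): Damage inside the one hinge that binds (it does not tell which), in m: stays 0 under any gentle push against the bind, and grows only once the lid is forced there with more than about 18 N at its knob.
- can_1: Drink can, 66 mm across, 114 mm tall, a bystander. Origin: centre of its underside.
- can_3: Drink can, 66 mm across, 114 mm tall, a bystander. Origin: centre of its underside.
- spice_jar_2: Slim spice jar, 41 mm across, 105 mm tall, a bystander. Origin: centre of its underside.
- bottle_1: Soap bottle with a pump top, 53x78 mm, 191 mm tall, a bystander. Origin: centre of its underside.
- mug_1: Mug, 85 mm across, 82 mm tall, a bystander. Origin: centre of its underside.
- tin_2: Low food tin, 75 mm across, 58 mm tall, a bystander. Origin: centre of its underside.
- lemon_1: Lemon, 78x55 mm, a bystander. Origin: centre of its underside.
- peeler_1: Peeler lying flat in front, 170x25x18 mm, a bystander. Origin: centre of its underside.
Not all that is in view belongs to the job. Leave any yellow look-alike of the pot_left alone.

How it is judged (in metres and radians):
On the way, in this order (a step that is already met when the one before it is completed fails the run):
1. the left lid has been swung open by at least 0.45 rad (value of joint lid_left above 0.45 rad), for 0.1 s.
2. the middle lid has been swung open by at least 0.45 rad (value of joint lid_middle above 0.45 rad), for 0.1 s.
3. the right lid has been swung open by at least 0.45 rad (value of joint lid_right above 0.45 rad), for 0.1 s.
At the end, for the whole second after the job is handed in: The two sound lids stand open past 1.3 rad (of 1.45), the lid that binds (it cannot get there) is shut to within 0.08 rad, and all three are at rest (((value of joint lid_left below 0.08 rad and value of joint each of lid_middle, lid_right above 1.3 rad) or (value of joint each of lid_left, lid_right above 1.3 rad and value of joint lid_middle below 0.08 rad) or (value of joint each of lid_left, lid_middle above 1.3 rad and value of joint lid_right below 0.08 rad)) and velocity of joint lid_left between -0.05 and 0.05 rad/s and velocity of joint lid_middle between -0.05 and 0.05 rad/s and velocity of joint lid_right between -0.05 and 0.05 rad/s); the robot touches nothing.
It fails at once if a lid is forced with some 18 N or more at the knob: the hinge that binds gives way by more than 2 mm, or a lid is pushed 0.1 rad (7 mm at the knob) past its open stop or past shut (value of joint hinge_give above 0.002 m or value of joint any of lid_left, lid_middle, lid_right above 1.55 rad or value of joint any of lid_left, lid_middle, lid_right below -0.1 rad).
It fails at once if a bystander is moved by more than 30 mm (distance of any of can_1, can_3, spice_jar_2, bottle_1, mug_1, tin_2, lemon_1, peeler_1 from where it was at the start of the episode above 0.03 m).
It also fails if it takes over 59 s, if anything falls off the work surface, if the arm or the gripper's body presses on something with over 40 N, if the wrist force passes 120 N, or if a joint passes its speed limit or range.

## Working session

There is one attempt and no reset: what is moved stays moved. The work goes in short steps, Python scripts to look and compute and a tool call to move; the robot and the scene stay as the last step left them, time stands still between calls to the robot, and variables do not carry over. Pictures are saved under pics/ and viewed, at most 10 in all, crops included, and the job is handed in when it is done.

Besides the shell and the picture viewer there is one more tool, called after ">>>" as a command line: name --argument value ..., lists and objects as JSON in quotes. apply_moves: Moves the arm, as the interface text tells. Its arguments: {"type":"object","properties":{"deltas":{"type":"array","items":{"type":"number"}},"squeeze":{"type":"number"}},"required":["deltas"]}

```bash
mkdir -p pics; python3 - <<'E'
from workcell import ctrl
import cv2
for n in("top","side"):
    im=ctrl.camera(n); cv2.imwrite(f"pics/{n}0.png",cv2.resize(im[:,:,::-1],(800,600),interpolation=cv2.INTER_CUBIC)); m=ctrl.camera_model(n); print(n,m["K"],m["cam_to_world"])
o=ctrl.get_obs();print(o)
E
```

```text
top [[346.76252962   0.         257.57804941]
 [  0.         346.76252962 190.92968728]
 [  0.           0.           1.        ]] [[ 7.15298926e-03 -9.86153346e-01  1.65681661e-01  2.88715509e+02]
 [-9.99912326e-01 -5.20733361e-03  1.21747491e-02 -1.61118815e+00]
 [-1.11434099e-02 -1.65754221e-01 -9.86104134e-01  1.19855531e+03]
 [ 0.00000000e+00  0.00000000e+00  0.00000000e+00  1.00000000e+00]]
side [[426.51656898   0.         259.68571909]
 [  0.         426.51656898 195.68124989]
 [  0.           0.           1.        ]] [[ 9.06934947e-01 -2.36112272e-01  3.48883930e-01  2.54785061e+01]
 [-4.21125996e-01 -5.29845729e-01  7.36149712e-01 -9.85974347e+02]
 [ 1.10406789e-02 -8.14563993e-01 -5.79968624e-01  8.56282064e+02]
 [ 0.00000000e+00  0.00000000e+00  0.00000000e+00  1.00000000e+00]]
{'time_s': 0.1, 'joint_positions': array([ 1.24070612e+00,  3.79380528e-01,  1.73470696e+00, -9.66172126e-06,
        1.02852103e+00, -3.32663904e-02]), 'qd': array([ 0.00116852,  0.00062358, -0.00268706,  0.00091762, -0.00030324,
        0.00148676]), 'joint_torque': array([ 2.02589355e-03, -7.65040183e+01, -4.35295701e+01,  6.52982108e-02,
        3.99068696e-02,  1.36484880e-05]), 'ee_pos': array([204.6089263 , 669.05747026, 213.34442526]), 'tool_rot': array([-4.64506281e-01, -3.10688490e+00,  1.57170225e-03]), 'contact_force': array([-0.01133537, -0.16955994, -0.26069311]), 'ft_torque': array([ 0.05127271,  0.0448699 , -0.03608827]), 'finger_force': 0.0, 'grip_width': 91.11014592956414}
```

View pics/top0.png

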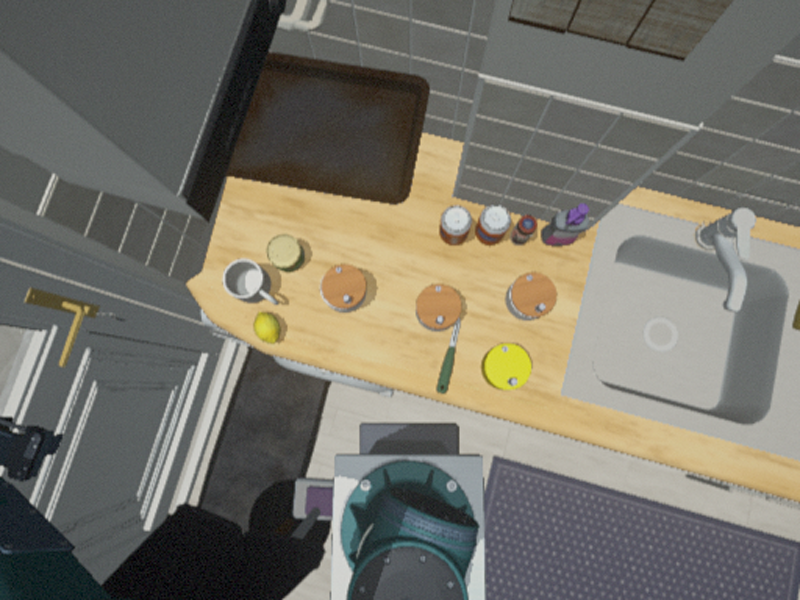

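View pics/side0.png

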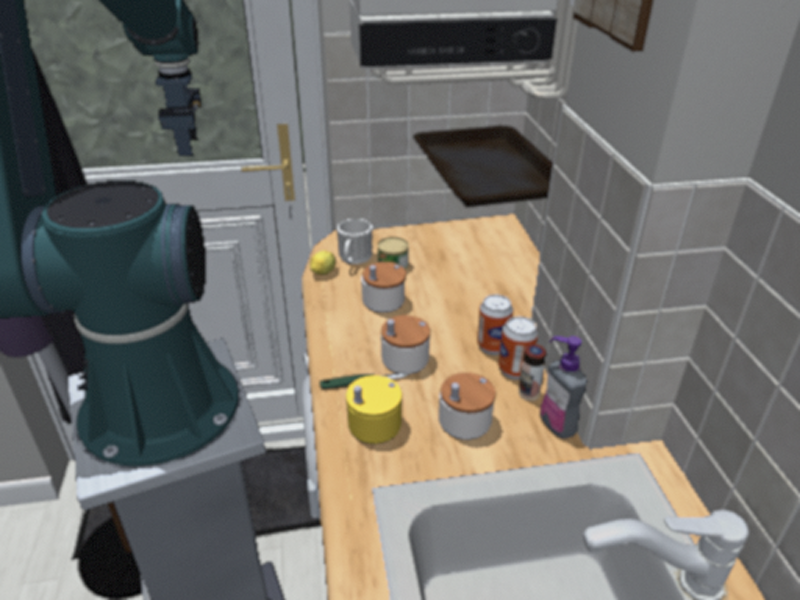

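The top view shows three white boxes with brown lids at about (344,288), (439,307) and (532,296). The yellow look-alike is at (508,367) and doesn't fit, since the boxes are white with wooden lids. I'll confirm this in one enlarged crop.

```bash
python3 - <<'E'
from workcell import ctrl
import cv2
im=ctrl.camera("top")[155:255,195:365,::-1]
cv2.imwrite("pics/crop1.png",cv2.resize(im,None,fx=4.7,fy=4.7,interpolation=cv2.INTER_CUBIC))
im=ctrl.camera("side")[150:290,200:340,::-1]
cv2.imwrite("pics/crop2.png",cv2.resize(im,None,fx=4.2,fy=4.2,interpolation=cv2.INTER_CUBIC))
E
```

```text
(no output)
```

View pics/crop1.png

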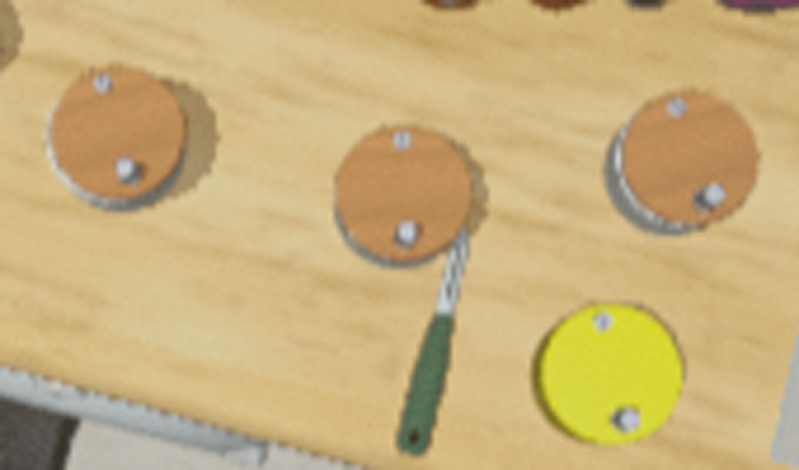

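View pics/crop2.png

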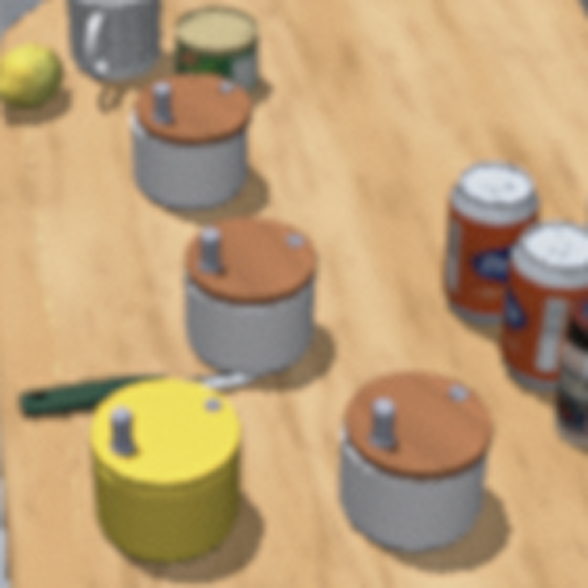

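The crop confirms three white boxes with wooden lids, and the yellow one is the decoy. In crop 1 the pivots are at (102,84), (402,140) and (677,107), and the knob tops at (127,168), (407,231) and (711,194).

```bash
cat > h.py <<'E'
import numpy as np
from workcell import ctrl
def pix(n,u,v,z):
    m=ctrl.camera_model(n);K=m["K"];T=np.array(m["cam_to_world"])
    d=T[:3,:3]@np.linalg.inv(K)@[u,v,1];return T[:3,3]+d*(z-T[2,3])/d[2]
def c1(p,z):return pix("top",(p[0]+.5)/4.7-.5+195,(p[1]+.5)/4.7-.5+155,z)
def c2(p,z):return pix("side",(p[0]+.5)/4.2-.5+200,(p[1]+.5)/4.2-.5+150,z)
E
python3 - <<'E'
from h import *
np.set_printoptions(precision=1,suppress=True)
P1=[(102,84),(402,140),(677,107)];K1=[(127,168),(407,231),(711,194)];C1=[(118,133),(403,195),(691,158)]
P2=[(228,88),(296,240),(458,393)];K2=[(161,90),(210,236),(383,405)]
for i in range(3):
    a,b,c=c1(P1[i],77),c1(K1[i],107),c1(C1[i],77);d,e=c2(P2[i],77),c2(K2[i],107)
    for k,p in((b,a),(e,d)): 
        w=k-p;print(p,k,np.hypot(*w[:2]),"dir",np.arctan2(w[1],w[0])-np.pi)
    print("c",c)
for p in[(412,440),(440,320),(465,232)]:print("peeler",c1(p,15)[:2])
print("yellow",c1((602,321),77),c1((627,418),107))
E
```

```text
[538.4 149.5  77. ] [473.4 126.8 107. ] 68.88075686837036 dir -5.948237637210933
[538.7 146.1  77. ] [469.7 121.1 107. ] 73.3789453423835 dir -5.935722287887946
c [503.3 137.3  77. ]
[499.3 -61.8  77. ] [431.3 -63.3 107. ] 68.07243579916357 dir -6.260646047414806
[498.7 -62.4  77. ] [427.7 -69.3 107. ] 71.32759623757771 dir -6.186277575064547
c [460.4 -62.3  77. ]
[ 523.8 -254.4   77. ] [ 457.6 -268.7  107. ] 67.70509411208923 dir -6.070983173438933
[ 522.2 -254.    77. ] [ 455.  -272.8  107. ] 69.75163623993123 dir -6.011446536888532
c [ 487.6 -263.    77. ]
peeler [292.5 -71.5]
peeler [378.4 -92.1]
peeler [ 442.8 -110.9]
yellow [ 373.8 -198.4   77. ] [ 307.6 -208.1  107. ]
```

```bash
cat >> h.py <<'E'
from scipy.spatial.transform import Rotation as Ro
def proj(n,P):
    m=ctrl.camera_model(n);T=np.linalg.inv(np.array(m["cam_to_world"]));q=(np.atleast_2d(P)@T[:3,:3].T+T[:3,3])@np.array(m["K"]).T
    return q[:,:2]/q[:,2:]
def go(x,y,z,yaw_x=None):
    """tool-frame shift (mm) to a world point and twist to tool-x yaw; also state"""
    o=ctrl.get_obs();R=Ro.from_rotvec(o["tool_rot"]).as_matrix();d=R.T@(np.array([x,y,z])-o["ee_pos"])
    yx=np.arctan2(R[1,0],R[0,0]);t=None if yaw_x is None else -((yaw_x-yx+np.pi)%(2*np.pi)-np.pi)
    print("t",o["time_s"],"tcp",o["ee_pos"],"yawx",yx,"F tool",R.T@o["contact_force"],"shift",d,"twist",t,"j6",o["joint_positions"][5])
E
python3 - <<'E'
from h import *
np.set_printoptions(precision=2,suppress=True)
a=np.linspace(0,6.28,200)
for n,p,th in(("L",(538.5,148.5),.335),("M",(499,-62),.04),("R",(523,-254.2),.225)):
  for s in(0,.1,.2):
    y=th-s;c=np.array(p)-36*np.array([np.cos(y),np.sin(y)])
    ring=np.c_[c[0]+48*np.cos(a),c[1]+48*np.sin(a),0*a+0]
    q=(proj("side",ring)-[200,150])*4.2;t=(proj("top",ring+[0,0,66])-[195,155])*4.7
    print(n,s,"side u",q[:,0].min(),q[:,0].max(),"vmax",q[:,1].max()," top z66 u",t[:,0].min(),t[:,0].max(),"v",t[:,1].max())
print("bottle",pix("top",358,154,0),pix("side",360,272,0))
go(474,126,214,.335)
E
```

```text
L 0 side u 135.44200148612185 250.93335746098498 vmax 213.35606078596388  top z66 u 51.21173031198281 186.61632673665383 v 199.4978265475264
L 0.1 side u 132.76067095125492 248.08569448974285 vmax 211.36271454555407  top z66 u 46.30009647809312 181.71648730006274 v 200.8943355018266
L 0.2 side u 130.44008532636374 245.5850127777642 vmax 209.21689785128336  top z66 u 41.28559953977049 176.70680221173353 v 201.79825466259183
M 0 side u 184.3918671216757 313.8910529901878 vmax 376.96964469532924  top z66 u 333.5190799498225 470.27303792354417 v 259.86670431415064
M 0.1 side u 182.52639261346573 311.7670722281086 vmax 373.93300805018595  top z66 u 328.3987009564653 465.14136814422193 v 259.78499876983585
M 0.2 side u 181.12427677115116 310.09672387403435 vmax 370.79224565527227  top z66 u 323.311594579071 460.0359306849492 v 259.1912521968817
R 0 side u 336.6403850166931 481.41887332073446 vmax 553.7982657342421  top z66 u 616.0751889515052 752.9855682416018 v 226.0970441597165
R 0.1 side u 333.3763175174379 477.8516854140572 vmax 550.3638895806924  top z66 u 611.0528387171653 747.9630357674132 v 226.95805095849136
R 0.2 side u 330.57123035080696 474.72734840212104 vmax 546.7280266846982  top z66 u 605.9536647383006 742.8564343516643 v 227.31195540664473
bottle [ 625.18 -343.1     0.  ] [ 641.16 -343.82   -0.  ]
t 0.2 tcp [204.65 669.18 213.53] yawx 2.844779700559384 F tool [ 0.33 -0.21  0.72] shift [-416.44 -440.66   -0.21] twist 2.509779700559384 j6 -0.03330555631707505
```

>>> apply_moves --deltas '[-0.0208,-0.022,0,0,0.04,-0.0208,-0.022,0,0,0.04,-0.0208,-0.022,0,0,0.04,-0.0208,-0.022,0,0,0.04,-0.0208,-0.022,0,0,0.04,-0.0208,-0.022,0,0,0.04,-0.0208,-0.022,0,0,0.04,-0.0208,-0.022,0,0,0.04,-0.0208,-0.022,0,0,0.04,-0.0208,-0.022,0,0,0.04]' --squeeze 10

```text
time_s: 1.03
ee_pos: [339.6, 396.8, 213.9]
tool_rot: [0.464, 3.107, 0.0]
contact_force: [1.0, 0.6, -0.2]
grip_width: 40.0
finger_force: 0.0
```

>>> apply_moves --deltas '[-0.0208,-0.022,0,0,0.04,-0.0208,-0.022,0,0,0.04,-0.0208,-0.022,0,0,0.04,-0.0208,-0.022,0,0,0.04,-0.0208,-0.022,0,0,0.04,-0.0208,-0.022,0,0,0.04,-0.0208,-0.022,0,0,0.04,-0.0208,-0.022,0,0,0.04,-0.0208,-0.022,0,0,0.04,-0.0208,-0.022,0,0,0.04]'

```text
time_s: 1.87
ee_pos: [474.3, 125.5, 214.0]
tool_rot: [0.465, 3.107, 0.0]
contact_force: [0.8, 0.7, -0.3]
grip_width: 40.0
finger_force: 0.0
```

>>> apply_moves --deltas '[0,0,0,0.125,0.04,0,0,0,0.125,0.04,0,0,0,0.125,0.04,0,0,0,0.125,0.04,0,0,0,0.125,0.04,0,0,0,0.125,0.04,0,0,0,0.125,0.04,0,0,0,0.125,0.04,0,0,0,0.125,0.04,0,0,0,0.125,0.04]'

```text
time_s: 2.7
ee_pos: [473.8, 126.9, 213.9]
tool_rot: [-2.202, -2.241, 0.0]
contact_force: [-0.1, 0.7, -0.2]
grip_width: 39.8
finger_force: 0.0
```

>>> apply_moves --deltas '[0,0,0,0.125,0.04,0,0,0,0.125,0.04,0,0,0,0.125,0.04,0,0,0,0.125,0.04,0,0,0,0.125,0.04,0,0,0,0.125,0.04,0,0,0,0.125,0.04,0,0,0,0.125,0.04,0,0,0,0.125,0.04,0,0,0,0.125,0.04]'

```text
time_s: 3.53
ee_pos: [473.8, 127.0, 213.9]
tool_rot: [3.097, 0.529, -0.0]
contact_force: [-0.5, -0.6, -0.4]
grip_width: 39.9
finger_force: 0.0
```

```bash
python3 -c "
from h import *
np.set_printoptions(precision=2,suppress=True)
go(474,126,84,.335)"
```

```text
t 3.5333 tcp [473.76 126.96 213.87] yawx 0.3386223374106159 F tool [-0.63  0.44  0.4 ] shift [ -0.08   0.98 129.87] twist 0.0036223374106159056 j6 1.44650276980363
```

>>> apply_moves --deltas '[0,0,0.02,0,0.04,0,0,0.02,0,0.04,0,0,0.02,0,0.04,0,0,0.02,0,0.04,0,0,0.014,0,0.04,0,0,0.012,0,0.04,0,0,0.012,0,0.04,0,0,0.012,0,0.04]'

```text
time_s: 4.2
ee_pos: [473.8, 127.0, 83.3]
tool_rot: [-3.095, -0.539, 0.0]
contact_force: [0.7, 1.5, -0.3]
grip_width: 39.9
finger_force: 0.0
```

>>> apply_moves --deltas '[0,0,0,0,0.018,0,0,0,0,0.018,0,0,0,0,0.018,0,0,0,0,0.018,0,0,0,0,0.018]' --squeeze 5

```text
time_s: 4.62
ee_pos: [474.2, 127.1, 84.6]
tool_rot: [-3.095, -0.539, -0.002]
contact_force: [-0.6, 2.0, 0.9]
grip_width: 17.9
finger_force: 0.9
```

```bash
python3 - <<'E'
from h import *
import cv2
np.set_printoptions(precision=2,suppress=True)
go(474,126,84,.335)
im=ctrl.camera("side")[130:270,190:330,::-1]
cv2.imwrite("pics/crop3.png",cv2.resize(im,None,fx=4.2,fy=4.2,interpolation=cv2.INTER_CUBIC))
E
```

```text
t 4.6167 tcp [474.22 127.14  84.63] yawx 0.3446984234409362 F tool [ 0.15 -2.05 -0.87] shift [-0.6   1.    0.63] twist 0.009698423440936299 j6 1.4403212250483113
```

View pics/crop3.png

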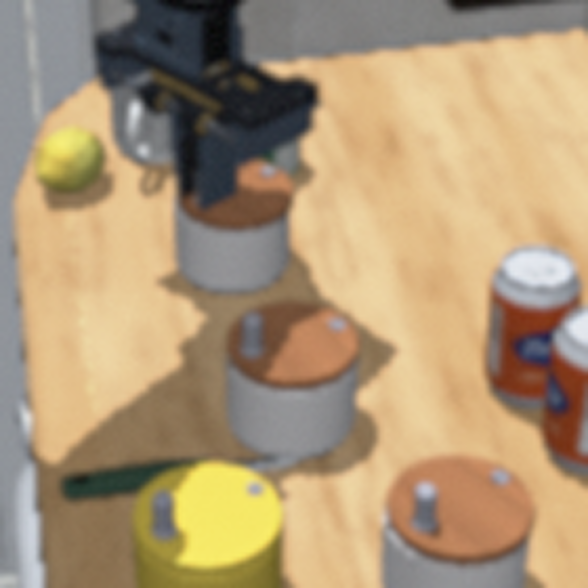

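The side crop shows the fingers around the left knob, at about (210,170), and clear of the other things. I start opening gently.

>>> apply_moves --deltas '[0,0.002,0,-0.03,0.018,0,0.002,0,-0.03,0.018,0,0.002,0,-0.03,0.018,0,0.002,0,-0.03,0.018,0,0.002,0,-0.03,0.018,0,0.002,0,-0.03,0.018,0,0.002,0,-0.03,0.018,0,0.002,0,-0.03,0.018]'

```text
time_s: 5.33
ee_pos: [481.2, 112.7, 84.4]
tool_rot: [-3.008, -0.908, -0.002]
contact_force: [0.0, 1.4, 0.8]
grip_width: 17.9
finger_force: 0.9
```

```bash
cat >> h.py <<'E'
np.set_printoptions(precision=2,suppress=True)
def st(px,py):
    o=ctrl.get_obs();R=Ro.from_rotvec(o["tool_rot"]).as_matrix();k=np.array([px,py])-o["ee_pos"][:2]
    th=np.arctan2(k[1],k[0]);t=np.array([np.sin(th),-np.cos(th),0]);F=o["contact_force"]
    print("t %.2f"%o["time_s"],"th %.3f"%th,"r %.1f"%np.hypot(*k),"yawx %.3f"%np.arctan2(R[1,0],R[0,0]),"Ftan %.2f"%(t@F),"Ftool",R.T@F,"ff %.1f"%o["finger_force"],"w %.1f"%o["grip_width"],"z %.1f"%o["ee_pos"][2])
E
python3 -c "
from h import *
st(538.5,148.5)"
```

```text
t 5.33 th 0.559 r 67.6 yawx 0.586 Ftan -1.17 Ftool [ 0.82 -1.15 -0.79] ff 0.9 w 17.9 z 84.4
```

>>> apply_moves --deltas '[0,0.002,0,-0.03,0.018,0,0.002,0,-0.03,0.018,0,0,0,0,0.018]'

```text
time_s: 5.58
ee_pos: [483.5, 109.2, 84.4]
tool_rot: [2.979, 0.997, 0.001]
contact_force: [0.1, 1.1, -0.4]
grip_width: 17.8
finger_force: 0.0
```

```bash
python3 -c "
from h import *
st(538.5,148.5)"
```

```text
t 5.58 th 0.620 r 67.6 yawx 0.646 Ftan -0.85 Ftool [ 0.73 -0.83  0.42] ff 0.0 w 17.8 z 84.4
```

```bash
python3 - <<'E'
from h import *
import cv2
im=ctrl.camera("side")[130:210,200:300,::-1]
cv2.imwrite("pics/crop4.png",cv2.resize(im,None,fx=6,fy=6,interpolation=cv2.INTER_CUBIC))
E
```

```text
(no output)
```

View pics/crop4.png

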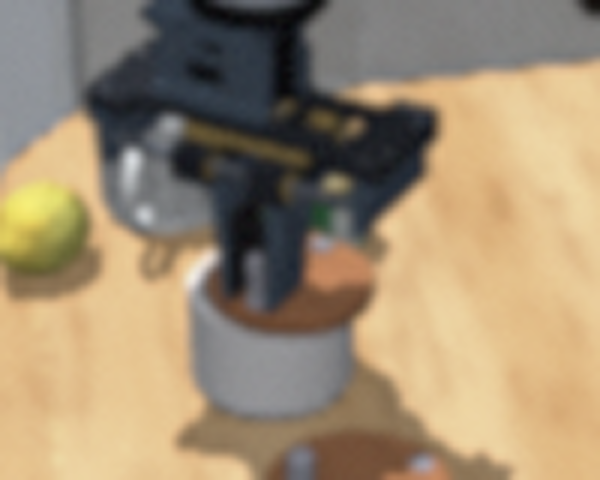

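The crop shows the knob between the fingers at about (258,275). The pot rim is bared at (200,270), so the lid is swinging with only about 1 N of drag. I continue in 4 mm steps.

>>> apply_moves --deltas '[0,0.002,0,-0.03,0.018,0,0.002,0,-0.03,0.018]'

```text
time_s: 5.8
ee_pos: [485.6, 106.3, 84.2]
tool_rot: [-2.948, -1.084, -0.001]
contact_force: [-1.8, 2.2, 1.6]
grip_width: 17.7
finger_force: 0.9
```

```bash
python3 -c "
from h import *
st(538.5,148.5)"
```

```text
t 5.80 th 0.673 r 67.7 yawx 0.705 Ftan -2.87 Ftool [ 0.04 -2.87 -1.55] ff 0.9 w 17.7 z 84.2
```

>>> apply_moves --deltas '[0,0.002,0,-0.03,0.018,0,0.002,0,-0.03,0.018]'

```text
time_s: 5.97
ee_pos: [488.2, 103.2, 84.1]
tool_rot: [-2.914, -1.173, -0.0]
contact_force: [0.2, 2.2, 1.3]
grip_width: 18.0
finger_force: 0.9
```

```bash
python3 -c "
from h import *
st(538.5,148.5)"
```

```text
t 5.97 th 0.733 r 67.7 yawx 0.765 Ftan -1.54 Ftool [ 1.65 -1.49 -1.27] ff 0.9 w 18.0 z 84.1
```

>>> apply_moves --deltas '[0,0.002,0,-0.03,0.018,0,0.002,0,-0.03,0.018,0,0,0,0,0.018]'

```text
time_s: 6.22
ee_pos: [491.1, 100.3, 84.1]
tool_rot: [2.878, 1.26, 0.0]
contact_force: [-0.4, 0.1, 0.2]
grip_width: 18.2
finger_force: 0.0
```

>>> apply_moves --deltas '[0,0.002,0,-0.03,0.018,0,0.002,0,-0.03,0.018]'

```text
time_s: 6.38
ee_pos: [493.8, 97.8, 84.0]
tool_rot: [-2.84, -1.344, -0.0]
contact_force: [-1.2, 1.4, -0.5]
grip_width: 17.8
finger_force: 0.9
```

>>> apply_moves --deltas '[0,0.002,0,-0.03,0.018,0,0.002,0,-0.03,0.018]'

```text
time_s: 6.55
ee_pos: [496.6, 95.4, 83.9]
tool_rot: [-2.797, -1.428, 0.001]
contact_force: [-4.7, 10.6, 3.0]
grip_width: 18.8
finger_force: 5.0
```

>>> apply_moves --deltas '[0,-0.001,0,0,0.018,0,0,0,0,0.018]'

```text
time_s: 6.72
ee_pos: [496.0, 95.9, 83.9]
tool_rot: [-2.799, -1.427, 0.0]
contact_force: [-2.2, 3.1, 1.1]
grip_width: 18.1
finger_force: 1.4
```

```bash
python3 -c "
from h import *
st(538.5,148.5)"
```

```text
t 6.72 th 0.891 r 67.6 yawx 0.943 Ftan -3.66 Ftool [ 1.17 -3.6  -1.05] ff 1.4 w 18.1 z 83.9
```

>>> apply_moves --deltas '[0,0.001,0,0,0.018,0,0.0005,0,0,0.018,0,0,0,0,0.018,0,0,0,0,0.018]'

```text
time_s: 7.05
ee_pos: [496.6, 95.3, 83.8]
tool_rot: [-2.798, -1.426, 0.002]
contact_force: [-7.2, 8.7, 4.6]
grip_width: 18.4
finger_force: 5.0
```

```bash
python3 -c "
from h import *
st(538.5,148.5)"
```

```text
t 7.05 th 0.904 r 67.7 yawx 0.943 Ftan -10.99 Ftool [  2.79 -10.9   -4.59] ff 5.0 w 18.4 z 83.8
```

A steady 11 N that springs back confirms the left lid binds. I swing it back shut.

>>> apply_moves --deltas '[0,-0.002,0,0.03,0.018,0,-0.002,0,0.03,0.018,0,-0.002,0,0.03,0.018,0,-0.002,0,0.03,0.018,0,-0.002,0,0.03,0.018,0,-0.002,0,0.03,0.018,0,-0.002,0,0.03,0.018,0,-0.002,0,0.03,0.018,0,-0.002,0,0.03,0.018,0,-0.002,0,0.03,0.018]'

```text
time_s: 7.88
ee_pos: [483.4, 108.6, 84.1]
tool_rot: [2.981, 0.991, 0.001]
contact_force: [1.6, -0.6, -0.4]
grip_width: 18.2
finger_force: 0.9
```

>>> apply_moves --deltas '[0,-0.002,0,0.03,0.018,0,-0.002,0,0.03,0.018,0,-0.002,0,0.03,0.018,0,-0.002,0,0.03,0.018,0,-0.002,0,0.03,0.018,0,-0.002,0,0.03,0.018,0,-0.002,0,0.03,0.018,0,-0.002,0,0.03,0.018,0,-0.002,0,0.03,0.018]'

```text
time_s: 8.63
ee_pos: [474.5, 124.1, 84.1]
tool_rot: [3.087, 0.581, 0.002]
contact_force: [2.5, -1.5, -0.5]
grip_width: 18.1
finger_force: 0.9
```

```bash
python3 -c "
from h import *
st(538.5,148.5)"
```

```text
t 8.63 th 0.364 r 68.5 yawx 0.372 Ftan 2.25 Ftool [1.78 2.26 0.55] ff 0.9 w 18.1 z 84.1
```

Continue toward shut in 2–4 mm steps, until the stop is felt.

>>> apply_moves --deltas '[0,-0.002,0,0.03,0.018,0,-0.002,0,0.03,0.018]'

```text
time_s: 8.8
ee_pos: [473.1, 127.9, 84.2]
tool_rot: [3.103, 0.489, 0.002]
contact_force: [1.1, -1.7, 0.2]
grip_width: 17.6
finger_force: 0.9
```

```bash
python3 -c "
from h import *
st(538.5,148.5)"
```

```text
t 8.80 th 0.305 r 68.6 yawx 0.312 Ftan 1.93 Ftool [ 0.51  1.94 -0.2 ] ff 0.9 w 17.6 z 84.2
```

>>> apply_moves --deltas '[0,-0.002,0,0.03,0.018,0,-0.002,0,0.03,0.018]'

```text
time_s: 8.97
ee_pos: [471.9, 131.7, 84.1]
tool_rot: [3.116, 0.395, 0.002]
contact_force: [2.5, -0.4, 0.1]
grip_width: 18.0
finger_force: 0.9
```

```bash
python3 -c "
from h import *
st(538.5,148.5)"
```

```text
t 8.97 th 0.247 r 68.7 yawx 0.252 Ftan 1.00 Ftool [ 2.37  1.01 -0.09] ff 0.9 w 18.0 z 84.1
```

>>> apply_moves --deltas '[0,-0.002,0,0.03,0.018,0,-0.002,0,0.03,0.018]'

```text
time_s: 9.13
ee_pos: [470.9, 135.5, 84.1]
tool_rot: [3.127, 0.301, 0.002]
contact_force: [1.8, -1.1, -0.2]
grip_width: 18.1
finger_force: 0.9
```

```bash
python3 -c "
from h import *
st(538.5,148.5)"
```

```text
t 9.13 th 0.189 r 68.8 yawx 0.192 Ftan 1.44 Ftool [1.52 1.45 0.24] ff 0.9 w 18.1 z 84.1
```

>>> apply_moves --deltas '[0,-0.002,0,0.03,0.018,0,-0.002,0,0.03,0.018]'

```text
time_s: 9.3
ee_pos: [470.2, 139.5, 84.1]
tool_rot: [3.134, 0.208, 0.001]
contact_force: [1.3, -0.9, 0.1]
grip_width: 18.0
finger_force: 0.9
```

```bash
python3 -c "
from h import *
st(538.5,148.5)"
```

```text
t 9.30 th 0.131 r 68.9 yawx 0.132 Ftan 1.04 Ftool [ 1.22  1.04 -0.14] ff 0.9 w 18.0 z 84.1
```

>>> apply_moves --deltas '[0,-0.002,0,0.03,0.018,0,-0.001,0,0.015,0.018]'

```text
time_s: 9.47
ee_pos: [470.2, 142.1, 84.2]
tool_rot: [3.138, 0.138, 0.003]
contact_force: [5.1, -9.8, -3.0]
grip_width: 21.7
finger_force: 5.0
```

```bash
python3 -c "
from h import *
st(538.5,148.5)"
```

```text
t 9.47 th 0.093 r 68.6 yawx 0.088 Ftan 10.19 Ftool [ 4.27 10.16  2.99] ff 5.0 w 21.7 z 84.2
```

The left lid's shut stop is felt. I back off, open the fingers, lift and go to the middle one.

>>> apply_moves --deltas '[0,0.003,0,0,0.03,0,0,0,0,0.04,0,0,0,0,0.04,0,0,0,0,0.04,0,0,-0.02,0,0.04,0,0,-0.02,0,0.04,0,0,-0.02,0,0.04]'

```text
time_s: 10.05
ee_pos: [469.3, 139.4, 144.5]
tool_rot: [3.138, 0.141, -0.002]
contact_force: [0.1, -0.4, -0.2]
grip_width: 40.0
finger_force: 0.0
```

>>> apply_moves --deltas '[-0.0056,0.02,0,0,0.04,-0.0056,0.02,0,0,0.04,-0.0056,0.02,0,0,0.04,-0.0056,0.02,0,0,0.04,-0.0056,0.02,0,0,0.04,-0.0056,0.02,0,0,0.04,-0.0056,0.02,0,0,0.04,-0.0056,0.02,0,0,0.04,-0.0056,0.02,0,0,0.04,-0.0056,0.02,0,0,0.04]'

```text
time_s: 10.88
ee_pos: [431.5, -65.6, 144.0]
tool_rot: [3.138, 0.141, 0.0]
contact_force: [0.3, 0.2, 0.2]
grip_width: 40.3
finger_force: 0.0
```

```bash
python3 -c "
from h import *
import cv2
go(431,-65,84,.04)
im=ctrl.camera('side')[130:270,200:340,::-1]
cv2.imwrite('pics/crop5.png',cv2.resize(im,None,fx=4.2,fy=4.2,interpolation=cv2.INTER_CUBIC))"
```

```text
t 10.8833 tcp [431.49 -65.62 143.98] yawx 0.08988203853330012 F tool [ 0.27 -0.16 -0.19] shift [-0.44 -0.66 59.98] twist 0.04988203853330031 j6 1.2765858193867425
```

View pics/crop5.png

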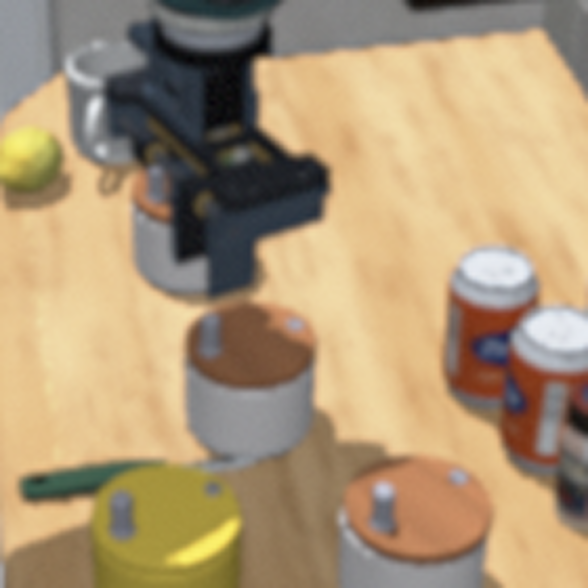

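The crop shows the left lid back flush on its pot and the gripper above the middle knob, at about (210,335). The bind has been found, so this lid is sound. I descend, cage the knob and swing it open.

>>> apply_moves --deltas '[0,0,0.015,0.05,0.04,0,0,0.015,0,0.04,0,0,0.015,0,0.04,0,0,0.015,0,0.04,0,0,0,0,0.018,0,0,0,0,0.018,0,0,0,0,0.018,0,0,0,0,0.018,0,0,0,0,0.018]'

```text
time_s: 11.68
ee_pos: [432.4, -64.7, 84.7]
tool_rot: [3.141, 0.062, 0.002]
contact_force: [0.6, 2.7, 1.4]
grip_width: 18.2
finger_force: 1.4
```

>>> apply_moves --deltas '[0,0.0027,0,-0.04,0.018,0,0.0027,0,-0.04,0.018,0,0.0027,0,-0.04,0.018,0,0.0027,0,-0.04,0.018,0,0.0027,0,-0.04,0.018,0,0.0027,0,-0.04,0.018,0,0.0027,0,-0.04,0.018,0,0.0027,0,-0.04,0.018]'

```text
time_s: 12.35
ee_pos: [436.2, -85.9, 84.6]
tool_rot: [3.09, 0.565, 0.002]
contact_force: [1.7, 3.1, 0.4]
grip_width: 18.1
finger_force: 1.5
```

```bash
python3 -c "
from h import *
st(499,-62)"
```

```text
t 12.35 th 0.364 r 67.2 yawx 0.362 Ftan -2.34 Ftool [ 2.69 -2.34 -0.37] ff 1.5 w 18.1 z 84.6
```

>>> apply_moves --deltas '[0,0.0027,0,-0.04,0.018,0,0.0027,0,-0.04,0.018,0,0.0027,0,-0.04,0.018,0,0.0027,0,-0.04,0.018,0,0.0027,0,-0.04,0.018,0,0.0027,0,-0.04,0.018,0,0.0027,0,-0.04,0.018,0,0.0027,0,-0.04,0.018]'

```text
time_s: 13.02
ee_pos: [446.2, -104.7, 84.4]
tool_rot: [-2.961, -1.05, -0.001]
contact_force: [-0.7, 3.4, 0.8]
grip_width: 17.3
finger_force: 1.5
```

```bash
python3 -c "
from h import *
st(499,-62)"
```

```text
t 13.02 th 0.680 r 67.9 yawx 0.682 Ftan -3.04 Ftool [ 1.6  -3.04 -0.78] ff 1.5 w 17.3 z 84.4
```

>>> apply_moves --deltas '[0,0.0027,0,-0.04,0.018,0,0.0027,0,-0.04,0.018,0,0.0027,0,-0.04,0.018,0,0.0027,0,-0.04,0.018,0,0.0027,0,-0.04,0.018,0,0.0027,0,-0.04,0.018,0,0.0027,0,-0.04,0.018,0,0.0027,0,-0.04,0.018,0,0.0027,0,-0.04,0.018,0,0.0027,0,-0.04,0.018]'

```text
time_s: 13.85
ee_pos: [466.2, -122.1, 84.3]
tool_rot: [-2.693, -1.617, -0.0]
contact_force: [-2.0, 3.5, -0.1]
grip_width: 18.2
finger_force: 1.4
```

```bash
python3 -c "
from h import *
st(499,-62)"
```

```text
t 13.85 th 1.072 r 68.4 yawx 1.082 Ftan -3.42 Ftool [ 2.12 -3.4   0.09] ff 1.4 w 18.2 z 84.3
```

>>> apply_moves --deltas '[0,0.0027,0,-0.04,0.018,0,0.0027,0,-0.04,0.018,0,0.0027,0,-0.04,0.018,0,0.0027,0,-0.04,0.018,0,0.0027,0,-0.04,0.018]'

```text
time_s: 14.27
ee_pos: [478.5, -127.4, 84.3]
tool_rot: [-2.518, -1.878, 0.0]
contact_force: [-2.7, 3.5, -0.7]
grip_width: 17.9
finger_force: 1.4
```

```bash
python3 -c "
from h import *
st(499,-62)"
```

```text
t 14.27 th 1.267 r 68.6 yawx 1.282 Ftan -3.60 Ftool [ 2.59 -3.56  0.67] ff 1.4 w 17.9 z 84.3
```

>>> apply_moves --deltas '[0,0.0025,0,-0.037,0.018,0,0.0015,0,-0.022,0.018]'

```text
time_s: 14.43
ee_pos: [482.4, -128.6, 84.3]
tool_rot: [-2.461, -1.951, 0.0]
contact_force: [-2.0, 3.2, 1.0]
grip_width: 18.1
finger_force: 1.4
```

```bash
python3 -c "
from h import *
st(499,-62)"
```

```text
t 14.43 th 1.327 r 68.6 yawx 1.341 Ftan -2.69 Ftool [ 2.71 -2.66 -0.99] ff 1.4 w 18.1 z 84.3
```

>>> apply_moves --deltas '[0,0.0025,0,-0.037,0.018,0,0.0015,0,-0.022,0.018]'

```text
time_s: 14.6
ee_pos: [486.4, -129.5, 84.2]
tool_rot: [-2.403, -2.023, 0.0]
contact_force: [-2.1, 3.3, 0.3]
grip_width: 18.4
finger_force: 1.4
```

```bash
python3 -c "
from h import *
st(499,-62)"
```

```text
t 14.60 th 1.386 r 68.7 yawx 1.399 Ftan -2.64 Ftool [ 2.92 -2.6  -0.33] ff 1.4 w 18.4 z 84.2
```

>>> apply_moves --deltas '[0,0.0025,0,-0.037,0.018,0,0.0015,0,-0.022,0.018]'

```text
time_s: 14.77
ee_pos: [490.4, -130.2, 84.1]
tool_rot: [-2.343, -2.093, 0.0]
contact_force: [-2.4, 2.7, 1.7]
grip_width: 17.9
finger_force: 1.4
```

```bash
python3 -c "
from h import *
st(499,-62)"
```

```text
t 14.77 th 1.446 r 68.7 yawx 1.458 Ftan -2.68 Ftool [ 2.47 -2.65 -1.74] ff 1.4 w 17.9 z 84.1
```

>>> apply_moves --deltas '[0,0.002,0,-0.03,0.018,0,0.0015,0,-0.022,0.018]'

```text
time_s: 14.93
ee_pos: [493.3, -130.4, 83.9]
tool_rot: [-2.287, -2.152, 0.001]
contact_force: [-10.3, 2.3, 4.9]
grip_width: 18.1
finger_force: 5.0
```

```bash
python3 -c "
from h import *
st(499,-62)"
```

```text
t 14.93 th 1.487 r 68.6 yawx 1.510 Ftan -10.44 Ftool [  1.72 -10.41  -4.93] ff 5.0 w 18.1 z 83.9
```

The middle lid is against its open stop, so it is sound. I release it, lift, turn back and go to the right lid.

>>> apply_moves --deltas '[0,-0.0025,0,0,0.03,0,0,0,0,0.04,0,0,0,0,0.04,0,0,0,0,0.04,0,0,-0.02,0,0.04,0,0,-0.02,0,0.04,0,0,-0.02,0,0.04]'

```text
time_s: 15.52
ee_pos: [491.3, -130.5, 144.6]
tool_rot: [-2.289, -2.151, 0.0]
contact_force: [0.5, -0.1, 0.9]
grip_width: 39.9
finger_force: 0.0
```

>>> apply_moves --deltas '[0,0,0,0.12,0.04,0,0,0,0.12,0.04,0,0,0,0.12,0.04,0,0,0,0.12,0.04,0,0,0,0.12,0.04,0,0,0,0.12,0.04,0,0,0,0.12,0.04,0,0,0,0.12,0.04,0,0,0,0.12,0.04,0,0,0,0.12,0.04]'

```text
time_s: 16.35
ee_pos: [491.6, -130.5, 144.1]
tool_rot: [3.105, 0.473, 0.001]
contact_force: [0.1, -0.2, 0.1]
grip_width: 40.1
finger_force: 0.0
```

>>> apply_moves --deltas '[0,0,0,0.12,0.04,-0.0086,0.0186,0,0,0.04,-0.0086,0.0186,0,0,0.04,-0.0086,0.0186,0,0,0.04,-0.0086,0.0186,0,0,0.04,-0.0086,0.0186,0,0,0.04,-0.0086,0.0186,0,0,0.04,-0.0086,0.0186,0,0,0.04]'

```text
time_s: 17.02
ee_pos: [456.5, -270.8, 144.1]
tool_rot: [3.127, 0.296, 0.001]
contact_force: [0.0, -0.9, 0.4]
grip_width: 40.0
finger_force: 0.0
```

```bash
python3 -c "
from h import *
import cv2
go(456.7,-269.4,84,.22)
im=ctrl.camera('side')[180:320,200:360,::-1]
cv2.imwrite('pics/crop6.png',cv2.resize(im,None,fx=4.2,fy=4.2,interpolation=cv2.INTER_CUBIC))"
```

```text
t 17.0167 tcp [ 456.5  -270.75  144.1 ] yawx 0.18845136224738496 F tool [-0.17  0.93 -0.41] shift [ 0.42 -1.32 60.1 ] twist -0.03154863775261507 j6 0.803167465057088
```

View pics/crop6.png

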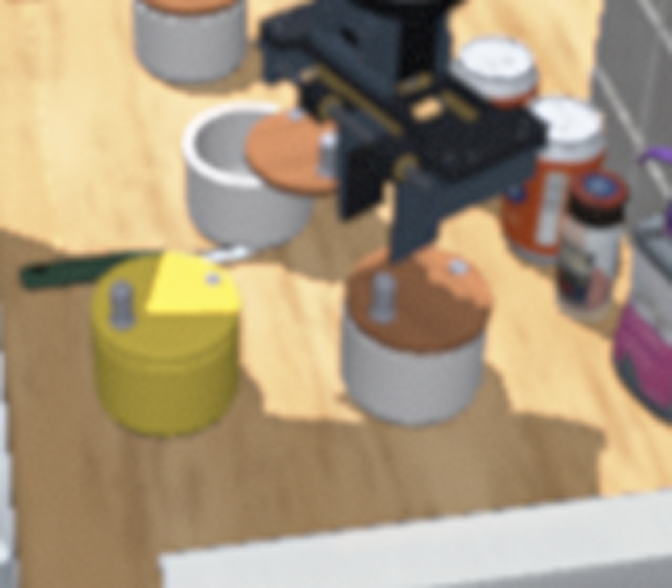

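The crop shows the middle lid standing open at about (300,150) and the gripper above the right knob at (385,297). I descend and cage that knob.

>>> apply_moves --deltas '[0,-0.001,0.015,-0.03,0.04,0,0,0.015,0,0.04,0,0,0.015,0,0.04,0,0,0.015,0,0.04,0,0,0,0,0.018,0,0,0,0,0.018,0,0,0,0,0.018,0,0,0,0,0.018,0,0,0,0,0.018]'

```text
time_s: 17.82
ee_pos: [457.0, -268.9, 84.8]
tool_rot: [3.122, 0.343, 0.002]
contact_force: [-0.5, -0.4, -0.2]
grip_width: 18.2
finger_force: 0.0
```

>>> apply_moves --deltas '[0,0.0027,0,-0.04,0.018,0,0.0027,0,-0.04,0.018,0,0.0027,0,-0.04,0.018,0,0.0027,0,-0.04,0.018,0,0.0027,0,-0.04,0.018,0,0.0027,0,-0.04,0.018,0,0.0027,0,-0.04,0.018,0,0.0027,0,-0.04,0.018]'

```text
time_s: 18.48
ee_pos: [464.3, -288.9, 84.5]
tool_rot: [3.027, 0.839, 0.001]
contact_force: [-0.1, 0.2, -0.4]
grip_width: 17.9
finger_force: 0.6
```

```bash
python3 -c "
from h import *
st(523,-254.2)"
```

```text
t 18.48 th 0.534 r 68.2 yawx 0.541 Ftan -0.24 Ftool [ 0.08 -0.24  0.39] ff 0.6 w 17.9 z 84.5
```

>>> apply_moves --deltas '[0,0.0027,0,-0.04,0.018,0,0.0027,0,-0.04,0.018,0,0.0027,0,-0.04,0.018,0,0.0027,0,-0.04,0.018,0,0.0027,0,-0.04,0.018,0,0.0027,0,-0.04,0.018,0,0.0027,0,-0.04,0.018,0,0.0027,0,-0.04,0.018]'

```text
time_s: 19.15
ee_pos: [477.7, -305.6, 84.5]
tool_rot: [2.855, 1.311, 0.0]
contact_force: [-1.2, 0.4, 0.7]
grip_width: 18.0
finger_force: 0.6
```

```bash
python3 -c "
from h import *
st(523,-254.2)
print(proj('side',[[480,-305,107],[457,-269,107],[620,-330,0]]))
import cv2
im=ctrl.camera('side')[180:320,220:380,::-1]
cv2.imwrite('pics/crop7.png',cv2.resize(im,None,fx=4.2,fy=4.2,interpolation=cv2.INTER_CUBIC))"
```

```text
t 19.15 th 0.849 r 68.5 yawx 0.861 Ftan -1.13 Ftool [-0.46 -1.13 -0.68] ff 0.6 w 18.0 z 84.5
[[305.35 251.1 ]
 [290.79 244.95]
 [350.78 270.98]]
```

View pics/crop7.png

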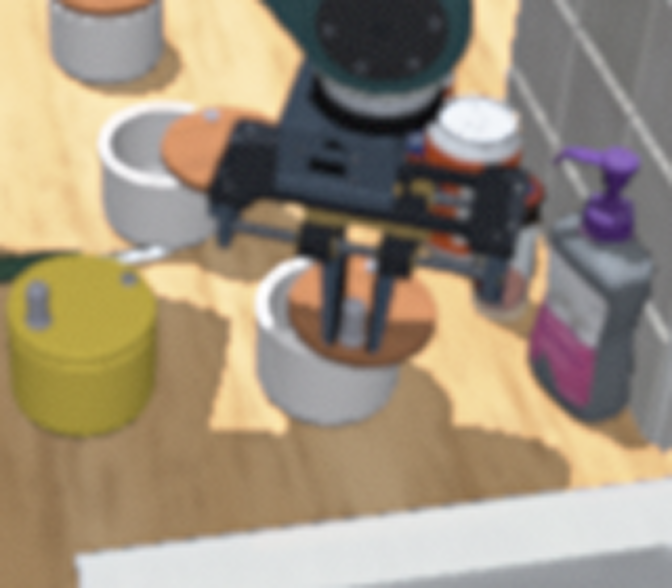

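The right lid is sound and half open. The bottle stands beside its final position at about (580,330) in the crop, so I won't turn the wide gripper body toward it. Instead I lift out, turn the gripper along the counter and push the knob from behind with closed fingers.

>>> apply_moves --deltas '[0,-0.0015,0,0,0.03,0,0,0,0,0.03,0,0,0,0,0.03,0,0,-0.02,0,0.03,0,0,-0.02,0,0.03,0,0,-0.02,0,0.01]'

```text
time_s: 19.7
ee_pos: [476.1, -304.3, 144.6]
tool_rot: [-2.856, -1.306, 0.001]
contact_force: [0.5, 0.3, -0.2]
grip_width: 25.7
finger_force: 0.0
```

>>> apply_moves --deltas '[0,0,0,0.118,0,0,0,0,0.118,0,0,0,0,0.118,0,0,0,0,0.118,0,0,0,0,0.118,0,0,0,0,0.118,0,0,0,0,0.118,0,0,0,0,0.118,0,0,0,0,0.118,0]'

```text
time_s: 20.45
ee_pos: [476.4, -304.5, 144.0]
tool_rot: [3.124, -0.329, 0.0]
contact_force: [0.3, -0.1, 1.0]
grip_width: 0.3
finger_force: 0.0
```

```bash
python3 -c "
from h import *
go(445,-298,86,-.2)"
```

```text
t 20.45 tcp [ 476.36 -304.49  144.05] yawx -0.2098438077573789 F tool [ 0.27  0.04 -0.98] shift [-32.03   0.17  58.04] twist -0.009843807757378809 j6 1.1707033512585459
```

>>> apply_moves --deltas '[-0.016,0,0,0,0,-0.016,0,0,0,0,0,0,0.015,0,0,0,0,0.015,0,0,0,0,0.014,0,0,0,0,0.014,0,0,0.003,0,0,0,0,0.003,0,0,0,0]'

```text
time_s: 21.12
ee_pos: [450.8, -299.1, 85.8]
tool_rot: [-3.125, 0.32, 0.002]
contact_force: [1.1, 0.5, -0.2]
grip_width: 0.9
finger_force: 0.0
```

>>> apply_moves --deltas '[0.0024,0.0014,0,0,0,0.0024,0.0013,0,0,0,0.0024,0.0012,0,0,0,0.0025,0.0011,0,0,0,0.0025,0.001,0,0,0]'

```text
time_s: 21.53
ee_pos: [462.0, -308.0, 86.3]
tool_rot: [3.125, -0.319, 0.001]
contact_force: [-1.4, -1.4, 1.4]
grip_width: 0.4
finger_force: 0.8
```

```bash
python3 -c "
from h import *
go(445,-298,86,-.2)"
```

```text
t 21.5333 tcp [ 462.03 -308.     86.34] yawx -0.20331405388744614 F tool [-1.13  1.68 -1.38] shift [-18.7   -6.36   0.33] twist -0.0033140538874461 j6 1.1442501496706483
```

>>> apply_moves --deltas '[0.0025,0.0009,0,0,0,0.0026,0.0008,0,0,0,0.0026,0.0007,0,0,0,0.0026,0.0006,0,0,0,0.0027,0.0005,0,0,0,0.0027,0.0004,0,0,0]'

```text
time_s: 22.03
ee_pos: [476.5, -314.7, 85.9]
tool_rot: [-3.125, 0.319, 0.0]
contact_force: [-2.1, 0.8, 0.2]
grip_width: 0.7
finger_force: 0.5
```

```bash
python3 -c "
from h import *
go(445,-298,86,-.2)"
```

```text
t 22.0333 tcp [ 476.52 -314.72   85.9 ] yawx -0.20322893865572045 F tool [-2.21 -0.34 -0.24] shift [-34.25 -10.02  -0.1 ] twist -0.0032289386557202704 j6 1.1495344993316812
```

>>> apply_moves --deltas '[0.0027,0.0003,0,0,0,0.0027,0.0002,0,0,0,0.0027,0.0001,0,0,0]'

```text
time_s: 22.28
ee_pos: [484.4, -316.9, 85.9]
tool_rot: [-3.125, 0.319, 0.0]
contact_force: [-1.5, -0.4, 0.9]
grip_width: 0.5
finger_force: 0.6
```

```bash
python3 -c "
from h import *
go(445,-298,86,-.2)"
```

```text
t 22.2833 tcp [ 484.37 -316.88   85.91] yawx -0.2031689220138532 F tool [-1.42  0.67 -0.93] shift [-42.37 -10.55  -0.09] twist -0.003168922013853326 j6 1.1543428946518788
```

>>> apply_moves --deltas '[0.0027,0,0,0,0,0.0027,-0.0001,0,0,0]'

```text
time_s: 22.45
ee_pos: [489.7, -317.9, 85.9]
tool_rot: [-3.125, 0.319, 0.0]
contact_force: [-0.8, -0.2, 0.1]
grip_width: 0.7
finger_force: 0.6
```

>>> apply_moves --deltas '[0.0027,-0.0002,0,0,0,0.001,0,0,0,0]'

```text
time_s: 22.62
ee_pos: [493.5, -318.5, 86.0]
tool_rot: [3.125, -0.319, 0.0]
contact_force: [-0.4, 0.3, 0.4]
grip_width: 0.2
finger_force: 0.6
```

```bash
python3 -c "
from h import *
go(445,-298,86,-.2)"
```

```text
t 22.6167 tcp [ 493.51 -318.46   85.96] yawx -0.2031435095189054 F tool [-0.48 -0.17 -0.38] shift [-51.64 -10.25  -0.05] twist -0.0031435095189054074 j6 1.161114020062497
```

>>> apply_moves --deltas '[0.002,-0.0002,0,0,0,0.0015,-0.0002,0,0,0]'

```text
time_s: 22.78
ee_pos: [496.7, -318.7, 85.9]
tool_rot: [3.125, -0.319, 0.0]
contact_force: [-1.0, -0.4, -0.2]
grip_width: 0.7
finger_force: 0.5
```

```bash
python3 -c "
from h import *
go(445,-298,86,-.2)"
```

```text
t 22.7833 tcp [ 496.72 -318.74   85.94] yawx -0.2032642293776678 F tool [-0.91  0.64  0.24] shift [-54.84  -9.88  -0.07] twist -0.0032642293776676823 j6 1.1641126218429647
```

>>> apply_moves --deltas '[0.002,-0.0004,0,0,0,0.0015,-0.0003,0,0,0]'

```text
time_s: 22.95
ee_pos: [500.4, -318.8, 86.0]
tool_rot: [3.125, -0.319, 0.0]
contact_force: [-0.7, -0.6, 0.5]
grip_width: 0.5
finger_force: 0.5
```

```bash
python3 -c "
from h import *
go(445,-298,86,-.2)"
```

```text
t 22.95 tcp [ 500.37 -318.78   85.99] yawx -0.20322135282210949 F tool [-0.55  0.7  -0.52] shift [-58.43  -9.17  -0.02] twist -0.0032213528221096688 j6 1.1675099151387425
```

>>> apply_moves --deltas '[0.002,-0.0005,0,0,0,0.0015,-0.0004,0,0,0]'

```text
time_s: 23.12
ee_pos: [504.0, -318.6, 86.0]
tool_rot: [3.125, -0.319, 0.0]
contact_force: [-0.8, -0.2, 0.6]
grip_width: 0.7
finger_force: 0.5
```

```bash
python3 -c "
from h import *
go(445,-298,86,-.2)"
```

```text
t 23.1167 tcp [ 504.   -318.57   85.96] yawx -0.20318085422160223 F tool [-0.74  0.39 -0.59] shift [-61.94  -8.24  -0.05] twist -0.003180854221602303 j6 1.1712326118226828
```

```bash
cat >> h.py <<'E'
import cv2
def lidfit(px,py,ths):
    for n in("side","top"):
        im=ctrl.camera(n);hsv=cv2.cvtColor(im,cv2.COLOR_RGB2HSV).astype(int);H,S,V=hsv[...,0],hsv[...,1],hsv[...,2]
        brown=(H<14)&(S>100)&(V>60);pale=(~brown)&(V>110)
        sc=[];a=np.linspace(0,2*np.pi,60)
        for t in ths:
            c=np.array([px,py])-36*np.array([np.cos(t),np.sin(t)])
            m=np.zeros(H.shape,np.uint8);cv2.fillPoly(m,[np.round(proj(n,np.c_[c[0]+48*np.cos(a),c[1]+48*np.sin(a),0*a+77])*16).astype(np.int32)],1,shift=4)
            m=m>0;sc.append(brown[m].sum()-pale[m].sum())
        print(n,dict(zip(np.round(ths,2).tolist(),sc)))
E
python3 -c "
from h import *
lidfit(523,-254.2,np.arange(.7,1.9,.1))
print('mid');lidfit(499,-62,np.arange(1.1,1.7,.1))
print('left');lidfit(538.5,148.5,np.arange(-.1,.5,.1))"
```

```text
side {0.7: np.int64(-163), 0.8: np.int64(-129), 0.9: np.int64(-98), 1.0: np.int64(-62), 1.1: np.int64(-21), 1.2: np.int64(19), 1.3: np.int64(56), 1.4: np.int64(101), 1.5: np.int64(126), 1.6: np.int64(149), 1.7: np.int64(145), 1.8: np.int64(116)}
top {0.7: np.int64(-291), 0.8: np.int64(-264), 0.9: np.int64(-245), 1.0: np.int64(-230), 1.1: np.int64(-214), 1.2: np.int64(-193), 1.3: np.int64(-183), 1.4: np.int64(-174), 1.5: np.int64(-165), 1.6: np.int64(-161), 1.7: np.int64(-166), 1.8: np.int64(-171)}
mid
side {1.1: np.int64(159), 1.2: np.int64(199), 1.3: np.int64(226), 1.4: np.int64(230), 1.5: np.int64(214), 1.6: np.int64(179)}
top {1.1: np.int64(-710), 1.2: np.int64(-707), 1.3: np.int64(-706), 1.4: np.int64(-703), 1.5: np.int64(-700), 1.6: np.int64(-698)}
left
side {-0.1: np.int64(86), 0.0: np.int64(109), 0.1: np.int64(138), 0.2: np.int64(154), 0.3: np.int64(178), 0.4: np.int64(172)}
top {-0.1: np.int64(-541), 0.0: np.int64(-529), 0.1: np.int64(-516), 0.2: np.int64(-507), 0.3: np.int64(-499), 0.4: np.int64(-484)}
```

>>> apply_moves --deltas '[0.002,-0.0006,0,0,0,0.0015,-0.0005,0,0,0]'

```text
time_s: 23.58
ee_pos: [505.6, -317.7, 85.5]
tool_rot: [-3.124, 0.318, 0.007]
contact_force: [-18.5, -1.8, 7.2]
grip_width: 0.5
finger_force: 7.9
```

```bash
python3 -c "
from h import *
go(445,-298,86,-.2)"
```

```text
t 23.5833 tcp [ 505.63 -317.71   85.46] yawx -0.2027730598778241 F tool [-17.83   5.54  -7.12] shift [-63.36  -7.1   -0.26] twist -0.002773059877823947 j6 1.175238738255239
```

The right lid is at its open stop. I back off at once, lift and move clear.

>>> apply_moves --deltas '[-0.003,0,0,0,0,-0.006,0,0,0,0,-0.008,0,0,0,0,0,0,-0.02,0,0,0,0,-0.02,0,0,0,0,-0.02,0,0,0,0,-0.03,0,0,0,0,-0.03,0,0]'

```text
time_s: 24.25
ee_pos: [489.8, -314.3, 206.7]
tool_rot: [-3.125, 0.319, 0.001]
contact_force: [-0.2, 0.0, 0.1]
grip_width: 0.8
finger_force: 0.0
```

```bash
python3 - <<'E'
from h import *
go(500,100,200,-.2)
s=ctrl.camera("side")[145:285,205:345,::-1];t=ctrl.camera("top")[165:245,195:365,::-1]
a=cv2.resize(s,None,fx=2.5,fy=2.5,interpolation=cv2.INTER_CUBIC)
a=cv2.resize(s,(350,350),interpolation=cv2.INTER_CUBIC);L=ctrl.camera("side")[155:205,215:275,::-1]
L=cv2.resize(L,(420,350),interpolation=cv2.INTER_CUBIC)
t=cv2.resize(t,(510,240),interpolation=cv2.INTER_CUBIC)
o=np.zeros((590,770,3),np.uint8);o[:350,:350]=a;o[:350,350:]=L;o[350:,:510]=t
cv2.imwrite("pics/fin.png",o)
E
```

```text
t 24.25 tcp [ 489.84 -314.32  206.67] yawx -0.20333850064871548 F tool [-0.22  0.02 -0.07] shift [ -73.71 -407.84    6.93] twist -0.0033385006487156588 j6 1.163470635673452
```

View pics/fin.png

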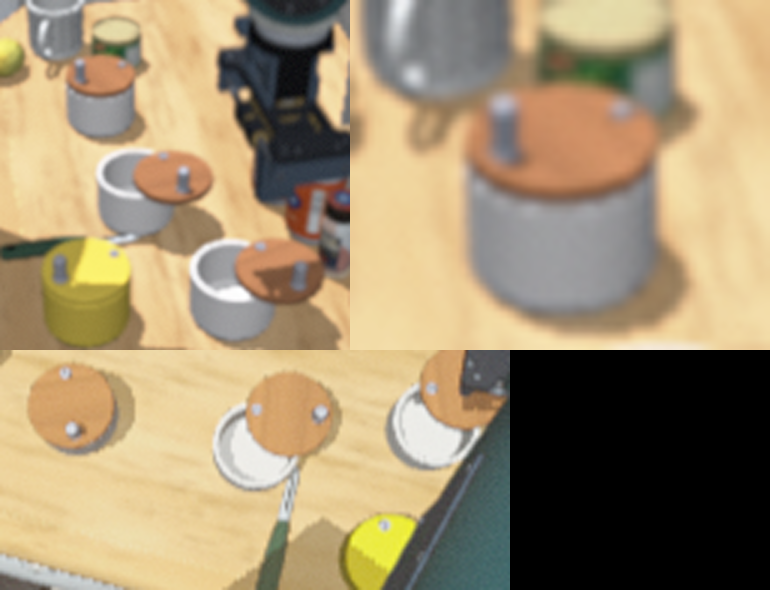

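The final picture shows the left lid flush and shut: its knob at (72,429) is now nearly in line with the pivot at (66,373). The middle and right lids stand fully open, with knobs at (183,180) and (300,275) in the side inset. The robot is clear.

```bash
python3 -c "
from workcell import ctrl
print(ctrl.close_job())"
```

```text
the job is handed in; nothing more can be done
None
```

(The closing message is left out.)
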